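# Hold the drawer front against the drawer for screwing

## Robot

A 6-joint arm with a two-finger parallel gripper is mounted at the origin on a cart in front of the work surface, level with it; the furniture and walls round the work are solid. World frame = base frame: x ahead of the robot, y to its left, z up, the work surface at z = 0. Lengths are in m, angles in degrees, forces in N, time in s.
With the tool pointing down it reaches from about 0.3 to 0.75 m from the base axis. Payload 8.5 kg.
Tool frame: the origin (TCP) lies between the finger pads; the fingertips stand 8 mm ahead of it and the grasp point (between the pads) lies 11 mm behind it; y points along the fingers, z is the direction in which the jaws open and shut, and the axes are right-handed (so a half turn about y gives the same grasp; the last joint's range is limited). The gripper opens to 85 mm and grips with 20 to 120 N. Pads are 22 mm wide; open, the fingers measure 114 mm over their backs; the gripper's body (76 mm by 85 mm) begins 54 mm behind the grasp point. The pads swing forward as they close: fully open they stand 13 mm farther back than shut.
Start: joints at [54.242, 21.807, 74.336, -0, 83.858, -12.336], TCP at [0.219, 0.505, 0.239] pointing down, gripper open.
Joint ranges: [-178.18, 178.18], [-50.72, 133.34], [12.68, 142.11], [-81.47, 261.47], [9.98, 163.14], [-165.26, 165.26]. Speed limits (degrees/s): [136.94, 136.94, 180, 180, 180, 180].

## Interface

Orientations are given as a 3x3 rotation matrix whose columns are the frame's x, y, z axes.
In Python, from rig import env, get_image gives the robot as it stands.
- The arm moves only by the tool move_arm, never from a script. Its argument "targets" is one flat list of numbers, 6 for each row, row after row: the shift along the tool's x, y, z in mm, then the turn, a rotation vector about the tool's x, y, z in rad. A call has exactly 5 rows; each row shifts and turns the commanded pose from where the row before left it, along the tool's axes as they then stand; what a row does not reach is not made up. A row lasts 1/8 s, in which the tool goes at most 62.5 mm and 10.7 degrees, less where a joint would pass 70% of its speed; a pose out of reach is approached as far as the arm can. A call is refused whole if a number of a shift passes 62.5 or a number of a turn 0.188, either way. A call with a gripper value outside its range is refused whole. "hand" is the opening, from -1 (shut) to 1 (fully open), so that 0 is half open, set as the call begins (left out, the last holds). The fingers move at their own pace and stop on an object; "squeeze" is the grip in N (left out, the last holds). Time passes only in rows, so rows that do not move let the fingers close, or fill a call up. It gives the time, the measured TCP pose, the force and the opening at its end, in the units of the state.
- env.observe(): the state, without advancing time (a new reading comes with each control period).
- get_image(name): name is "scene" or "side" or "wrist"; returns a dict with "pixels" (480x640x3 uint8, red, green, blue), "z_map" (480x640 float32, m along the optical axis (not along the pixel's ray), 0 where there is no reading), "intrinsics" (3x3 intrinsics, pixels), "R" (3x3) and "t" (3): a world point X has camera coordinates R X + t; the wrist camera has in their place "mount" (4x4, takes a point from camera to tool coordinates, whose origin is the TCP and whose axes are the tool frame's). Camera axes: x right, y down, z forward; pixel columns grow to the right and rows downward; lengths in m; the calibration is good to about 2 mm. A picture is of the moment at which its call begins: read the wrist's pose just before it.
- env.close_job(): hands the job in, once; it reports no verdict.
The state is a dict: "time_s": time; "q": joint angles; "qvel": joint speeds; "joint_efforts": joint torques, N m; "position": TCP position; "tool_rot": TCP orientation; "ft_force": force on the tool from outside, world axes, zero at the start; "wrist_torque": the same for the moment, N m; "grip_width": finger opening in m.
Only numpy, scipy, OpenCV 4.12 (cv2) and the standard library are available. Lean on these libraries where they do the work, as an engineer would, in place of code of your own. Each camera call takes 0.05 s, during which the arm holds its last target.

## Task

I am putting a small spice drawer together. Pick up the light wooden drawer front and press it squarely against the open front of the drawer in the jig, edges flush all round, hard enough that the jig's black pointer stands in the green zone, and finish while still holding it there so that I can drive the screws. Never push so hard that the sprung sled runs up against its back stop, and leave the dark front, the salt shaker, the glass mug and the screwdriver where they are.

Things in the scene. Friction and masses are not known exactly. Their poses are not given: they have to be found in the camera images.
- front_light_center (a point): Centre of the light wooden drawer front, a loose board standing on its long edge on the worktop: 18 mm thick (x), 150 mm wide (y), 66 mm high (z, up), 0.13 kg; centre 33 mm above its lower edge. Both faces alike (four screw holes), either may face the drawer. It and the dark front may stand on either side of the jig.
- front_light: The same light drawer front; this origin is the centre of its underside, x across the thickness, y along the width, z up.
- front_dark: A second drawer front of the same size in dark wood, for another drawer; bystander. Origin at the centre of its underside.
- drawer_mouth (a point): Open-topped wooden drawer box lacking its front, fixed on the jig's sprung sled: 150 wide (y), 66 high (z), 110 mm deep. Origin: centre of the open front plane, half-way up; x points into the drawer along the sled's travel, z up. Walls 10 mm, floor 6 mm; inside empty. Seated, the drawer front's centre is at x = -9 mm, y = z = 0 here. Moves with the sled.
- sled (a joint): Travel of the sprung sled with the drawer, m: 0 at rest, grows as the drawer is pushed back (along its x), stop at 0.040. Spring 450 N/m, so 0.020 means 9 N; springs back by itself. A black pointer on it runs over a scale on the jig's top at the drawer's +y side: white below 0.012, green 0.012 to 0.028 (5 to 13 N), red above.
- salt: Salt shaker, glass with a grey cap, 44 mm wide, 90 mm high; bystander. Origin at its underside.
- mug: Clear glass mug with a handle, 103 x 136 x 88 mm; bystander. Origin at its underside.
- screwdriver: Screwdriver, 160 mm long, lying in front of the jig near the worktop's edge; bystander.
- jig: Plywood jig, 185 x 210 mm, 26 mm thick, fixed to the worktop (place and yaw vary), carrying sled and drawer; a grey buffer block stands behind. Origin at its underside, 130 mm behind the drawer's front. The drawer juts 45 mm out over the worktop, its lower edge 34 mm above it: nothing below carries the drawer front.
Not all that is in view belongs to the job. There is more than one size of the front_light; the job needs the larger.

How it is judged:
By the outcome, as a careful person would: the job done as asked, in the order asked, and still so for the second after the job is handed in, while the arm keeps its last pose, push and grip.
It also fails if it takes over 45 s, if anything falls off the work surface, if the arm or the gripper's body presses on something with over 40 N, if the wrist force passes 120 N, or if a joint passes its speed limit or range.

## Working session

There is one attempt and no reset: what is moved stays moved. The work goes in short steps, Python scripts to look and compute and a tool call to move; the robot and the scene stay as the last step left them, time stands still between calls to the robot, and variables do not carry over. Pictures are saved under pics/ and viewed, and the job is handed in when it is done.

Besides the shell and the picture viewer there is one more tool, called after "Emit:" as name(argument=value, ...) on one line, values as JSON. move_arm: Moves the arm, as the interface text tells. Its arguments: {"type":"object","properties":{"targets":{"type":"array"},"hand":{"type":"number"},"squeeze":{"type":"number"}},"required":["targets"]}

```bash
ls; mkdir -p pics
cat > h.py <<'E'
from rig import env, get_image
import numpy as np, cv2
def snap(n,fn):
    d=get_image(n); cv2.imwrite('pics/'+fn+'.png',d['pixels'][:,:,::-1]); np.savez('pics/'+fn+'.npz',**d); return d
def pts(d):
    K=d['intrinsics'];z=d['z_map'];v,u=np.mgrid[0:480,0:640]
    c=np.stack([(u-K[0,2])/K[0,0]*z,(v-K[1,2])/K[1,1]*z,z],-1)
    return (c-d['t'])@d['R']
E
python3 - <<'E'
from h import *
s=env.observe(); print(s)
for n in('scene','side','wrist'): 
    d=snap(n,n+'0'); print(n,d['intrinsics'].tolist(), {k:d[k].tolist() for k in d if k in('R','t','mount')})
E
```

```text
pics
{'time_s': 0.0, 'q': array([ 5.42427436e+01,  2.18416251e+01,  7.43847652e+01, -5.23148659e-04,
        8.38604495e+01, -1.23351404e+01]), 'qvel': array([-0.00379391,  0.05594989, -0.04486001, -0.02299374, -0.06070218,
       -0.09431631]), 'joint_efforts': array([ 5.40407927e-04, -4.48462951e+01, -2.31274635e+01, -1.41132750e-04,
        4.77865135e-03,  1.59268336e-05]), 'position': array([0.21845097, 0.5044399 , 0.23870577]), 'tool_rot': array([[ 9.17601512e-01, -8.78301109e-04,  3.97500557e-01],
       [-3.97501403e-01, -1.23524704e-03,  9.17600735e-01],
       [-3.14918355e-04, -9.99998851e-01, -1.48259048e-03]]), 'ft_force': array([-1.4368801 ,  0.08885576, -0.49633749]), 'wrist_torque': array([-0.00441049,  0.04154127,  0.00742893]), 'grip_width': 0.08536883195057539}
scene [[597.0920470674997, 0.0, 312.7345402410222], [0.0, 597.0920470674997, 239.51135084129564], [0.0, 0.0, 1.0]] {'R': [[0.4027960743109517, -0.9152516655888925, 0.008349320717537016], [-0.5952448848701106, -0.2688709987746323, -0.7572264608780523], [0.6952976697470334, 0.30003795535680083, -0.653099055113
[... 181 characters left out ...]
.0, 1.0]] {'R': [[-0.18666349590750958, -0.9824088452746781, -0.005440590194139777], [-0.6117316783314439, 0.1205623903174474, -0.7818241898065946], [0.7687269300742504, -0.14260985508378057, -0.6234752089791552]], 't': [-0.07964189455651756, 0.4051502471725831, 1.2484976099303569]}
wrist [[368.53360766414926, 0.0, 319.6741312187305], [0.0, 368.53360766414926, 237.89625036846078], [0.0, 0.0, 1.0]] {'mount': [[0.000509487240163207, 0.958045694217169, 0.28661505231702966, -0.07306193080318174], [-0.0012095607023946623, -0.2866142894507101, 0.958045294360121, -0.1347443230694296], [0.9999991386924582, -0.0008347901569724563, 0.0010127880994998295, -4.814648881334982e-05], [0.0, 0.0, 0.0, 1.0]]}
```

View pics/scene0.png

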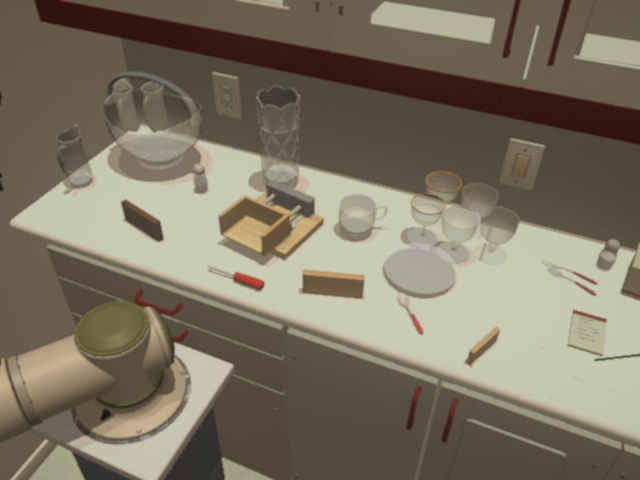

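View pics/side0.png

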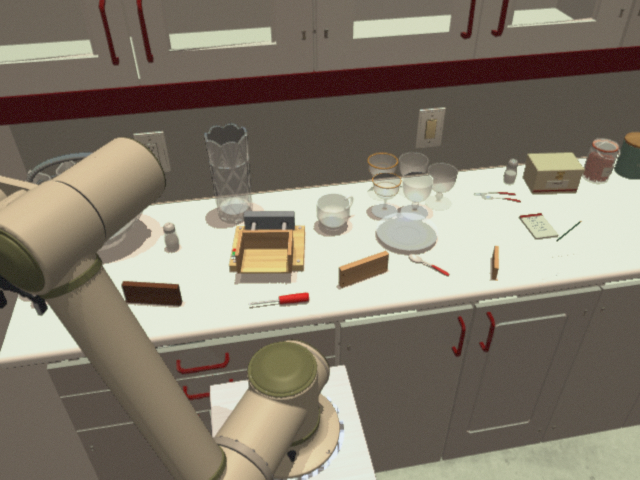

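View pics/wrist0.png

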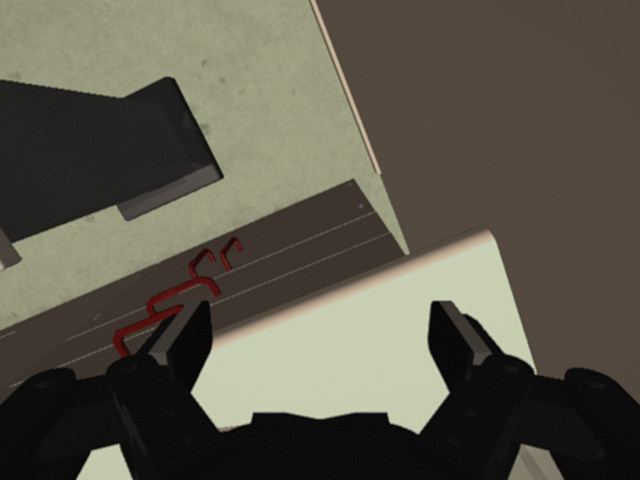

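The larger light front is at scene pixel (333,284) and side pixel (364,269). A smaller light board is at scene (484,345), and the dark one is at (142,219). The jig is at scene (270,222). I'll zoom in and measure.

Run:
```python
from h import *
for n,(u,v,w,h) in {'scene':(190,160,200,150),'side':(210,190,200,150)}.items():
    d=np.load(f'pics/{n}0.npz'); im=d['pixels'][v:v+h,u:u+w,::-1]
    cv2.imwrite(f'pics/{n}0z.png',cv2.resize(im,(800,600),interpolation=cv2.INTER_CUBIC))
    P=pts(d); hsv=cv2.cvtColor(d['pixels'],cv2.COLOR_RGB2HSV)
    m=((hsv[...,0]>8)&(hsv[...,0]<22)&(hsv[...,1]>90)&(hsv[...,2]>70)&(P[...,2]>0.004)&(P[...,2]<.13)&(P[...,0]<.9)&(P[...,0]>.2)).astype(np.uint8)
    k,l,st,c=cv2.connectedComponentsWithStats(m)
    for i in range(1,k):
        if st[i,4]>60:
            q=P[l==i]; r=cv2.minAreaRect((q[:,:2]*1000).astype(np.float32))
            print(n,st[i],q.min(0).round(3),q.max(0).round(3),r)
```

```text
scene [425 171  37  22 180] [ 0.78  -0.48   0.075] [ 0.886 -0.382  0.129] ((835.1050415039062, -433.94525146484375), (98.38522338867188, 101.00479888916016), 62.13569259643555)
scene [ 219  195  104   64 3537] [ 0.451 -0.15   0.004] [0.699 0.065 0.104] ((572.2916259765625, -35.77229309082031), (208.5269775390625, 228.9175567626953), 82.69761657714844)
scene [122 201  37  23 191] [0.419 0.221 0.057] [0.469 0.363 0.071] ((445.1347351074219, 291.8160705566406), (146.14344787597656, 18.797649383544922), 74.9761962890625)
scene [ 303  270   61   28 1234] [ 0.403 -0.346  0.004] [ 0.462 -0.205  0.069] ((431.271484375, -276.1988830566406), (24.925905227661133, 144.1986083984375), 15.917292594909668)
scene [468 328  31  36 288] [ 0.354 -0.67   0.004] [ 0.447 -0.627  0.047] ((401.2982482910156, -648.9476318359375), (12.303831100463867, 100.17898559570312), 65.905029296875)
side [624 132  16  16 101] [ 0.752 -1.344  0.119] [ 0.846 -1.264  0.13 ] ((805.2489013671875, -1297.0556640625), (46.37824249267578, 107.32330322265625), 56.47264862060547)
side [367 153  31  16  99] [ 0.784 -0.479  0.077] [
[... 295 characters left out ...]
2412)
side [ 230  226   75   47 2570] [ 0.451 -0.148  0.005] [0.71  0.086 0.105] ((578.3303833007812, -26.361068725585938), (206.77523803710938, 236.92880249023438), 79.37786102294922)
side [492 246   7  33 148] [ 0.355 -0.669  0.004] [ 0.452 -0.621  0.051] ((403.46044921875, -646.5361328125), (12.433223724365234, 105.35547637939453), 66.14515686035156)
side [340 251  48  36 953] [ 0.402 -0.346  0.004] [ 0.464 -0.203  0.07 ] ((435.12359619140625, -273.52349853515625), (26.41933822631836, 150.636474609375), 16.47707176208496)
side [122 282  56   7 236] [0.422 0.223 0.059] [0.472 0.364 0.075] ((448.74981689453125, 293.0087585449219), (144.95578002929688, 25.779937744140625), 78.31316375732422)
```

```bash
ls pics
```

```text
scene0.npz
scene0.png
scene0z.png
side0.npz
side0.png
side0z.png
wrist0.npz
wrist0.png
```

View pics/scene0z.png

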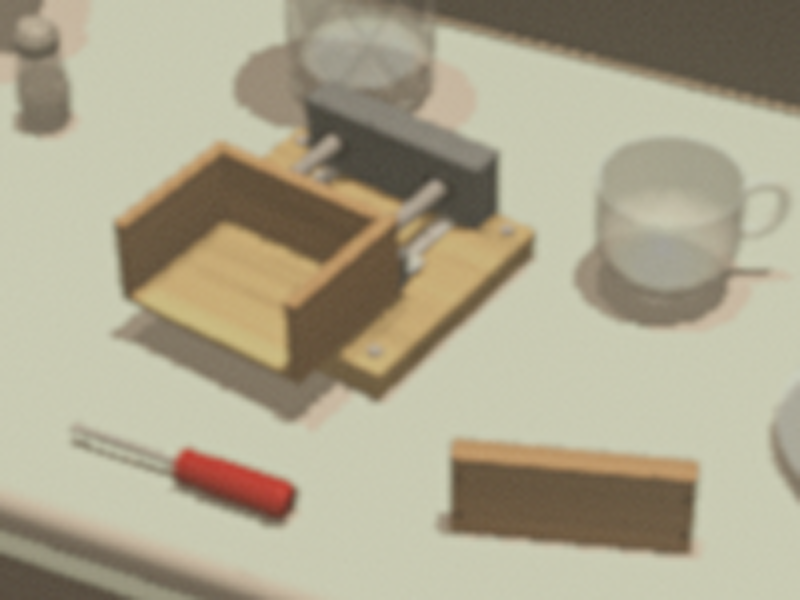

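View pics/side0z.png

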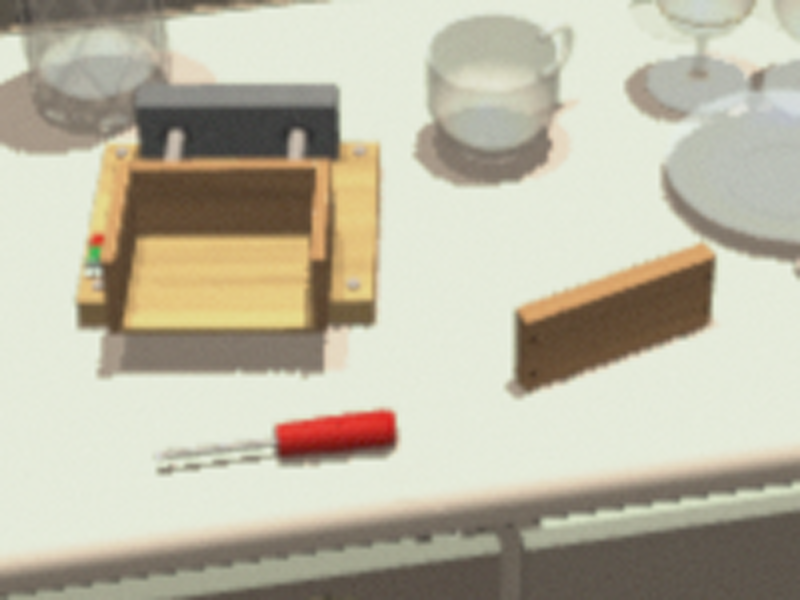

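Both views show the drawer mouth facing the robot edge, with the screwdriver lying in front of it. The light front has an 18 mm top edge and is about 150 mm long, against 100 mm for the small one. Next I'll measure the drawer rim and the board's top edge.

```bash
cat >> h.py <<'E'
def rect(q):
    (c,(a,b),th)=cv2.minAreaRect((q*1000).astype(np.float32)); bx=cv2.boxPoints((c,(a,b),th))
    e=[bx[1]-bx[0],bx[2]-bx[1]]; e=e[0] if np.hypot(*e[0])>np.hypot(*e[1]) else e[1]
    return np.round(c,1),np.round(sorted((a,b)),1),round(float(np.degrees(np.arctan2(e[1],e[0]))%180),2)
E
python3 - <<'E'
from h import *
for n in('scene','side'):
    d=np.load(f'pics/{n}0.npz'); P=pts(d); x,y,z=P[...,0],P[...,1],P[...,2]
    hsv=cv2.cvtColor(d['pixels'],cv2.COLOR_RGB2HSV)
    print(n,'table z',np.median(z[(x>.4)&(x<.44)&(y>-.5)&(y<-.4)]))
    w=(hsv[...,0]<25)&(hsv[...,1]>60)
    for nm,box,lo,hi in(('drawer',(.42,.66,-.15,.09),.095,.108),('board',(.38,.48,-.37,-.18),.061,.072),('dark',(.39,.5,.2,.38),.061,.075)):
        m=(x>box[0])&(x<box[1])&(y>box[2])&(y<box[3])&(z>lo)&(z<hi)&w
        print(nm,m.sum(),np.median(z[m]),rect(np.stack([x[m],y[m]],-1)))
    r=(hsv[...,1]>150)&((hsv[...,0]<6)|(hsv[...,0]>174))&(x<.6)&(x>.3)&(y>-.3)&(y<.15)&(z<.06)
    print('screwdriver red',P[r].min(0),P[r].max(0))
E
```

```text
scene table z -0.0016488920471684023
drawer 352 0.09796100698343682 (array([522.2, -16.1]), array([113.5, 153.1]), 79.1)
board 323 0.06374663888589194 (array([ 433.2, -276.4]), array([ 22.9, 147.4]), 106.28)
dark 216 0.06463202875515005 (array([445. , 292.2]), array([ 20.7, 147.4]), 74.54)
screwdriver red [ 0.300286   -0.11283962 -0.24163371] [0.38396163 0.14733136 0.02903282]
side table z -0.0004751324691467932
drawer 352 0.09871031677646719 (array([523. , -14.7]), array([119.9, 151. ]), 80.09)
board 255 0.06488906507269425 (array([ 434.8, -273.9]), array([ 23.2, 149.5]), 106.35)
dark 313 0.06487713021927823 (array([448.3, 292.5]), array([ 29.5, 148.6]), 76.12)
screwdriver red [ 0.30004737 -0.11071044 -0.23239191] [0.59564565 0.14878115 0.02821369]
```

```bash
cat >> h.py <<'E'
from scipy.spatial.transform import Rotation as Ro
def Rd(hz,):  # tool down, tool z heading hz deg
    a=np.radians(hz); z=np.array([np.cos(a),np.sin(a),0]); y=np.array([0,0,-1.]); return np.stack([np.cross(y,z),y,z],1)
def plan(p0,R0,p1,R1,n):
    rv=(Ro.from_matrix(R0.T@R1)).as_rotvec()/n; p=np.array(p0,float);R=np.array(R0)
    dp=(np.array(p1)-p)/n; out=[]
    for i in range(n):
        out.append(np.r_[R.T@dp*1000,rv]); R=R@Ro.from_rotvec(rv).as_matrix()
    return np.array(out).round(4)
E
python3 - <<'E'
from h import *
np.set_printoptions(suppress=True)
W=[((.219,.505,.239),66.6),((.33,.29,.26),50),((.40,.04,.26),33),((.42,-.21,.25),16.3)]
for a,b in zip(W,W[1:]): print(plan(a[0],Rd(a[1]),b[0],Rd(b[1]),5))
E
```

```text
[[ 37.4515  -4.2    -30.6468   0.       0.0579   0.    ]
 [ 39.1635  -4.2    -28.4264   0.       0.0579   0.    ]
 [ 40.744   -4.2    -26.1107   0.       0.0579   0.    ]
 [ 42.1878  -4.2    -23.7072   0.       0.0579   0.    ]
 [ 43.4899  -4.2    -21.2243   0.       0.0579   0.    ]]
[[ 42.864    0.     -29.3032   0.       0.0593   0.    ]
 [ 44.5264   0.     -26.7095   0.       0.0593   0.    ]
 [ 46.0321   0.     -24.0218   0.       0.0593   0.    ]
 [ 47.3757   0.     -21.2495   0.       0.0593   0.    ]
 [ 48.5526   0.     -18.4024   0.       0.0593   0.    ]]
[[ 44.1121   2.     -23.8773   0.       0.0583   0.    ]
 [ 45.4283   2.     -21.2667   0.       0.0583   0.    ]
 [ 46.5901   2.     -18.5839   0.       0.0583   0.    ]
 [ 47.5937   2.     -15.8379   0.       0.0583   0.    ]
 [ 48.4356   2.     -13.0382   0.       0.0583   0.    ]]
```

Emit:
move_arm(targets=[37.5,-4,-30.5,0,0.058,0,39,-4,-28.5,0,0.058,0,41,-4,-26,0,0.058,0,42,-4,-23.5,0,0.058,0,43.5,-4,-21,0,0.058,0], hand=1)

```text
time_s: 0.78
position: [0.3302, 0.2887, 0.2594]
tool_rot: [[0.765, -0.0, 0.645], [-0.645, -0.0, 0.765], [-0.0, -1.0, -0.0]]
ft_force: [-0.0, 0.7, 0.3]
grip_width: 0.0852
```

Emit:
move_arm(targets=[43,0,-29.5,0,0.059,0,44.5,0,-26.5,0,0.059,0,46,0,-24,0,0.059,0,47.5,0,-21,0,0.059,0,48.5,0,-18.5,0,0.059,0])

```text
time_s: 1.4
position: [0.4002, 0.0385, 0.2593]
tool_rot: [[0.544, 0.0, 0.839], [-0.839, 0.0, 0.544], [-0.0, -1.0, 0.0]]
ft_force: [0.5, 1.6, -0.2]
grip_width: 0.0855
```

Emit:
move_arm(targets=[44,2,-24,0,0.058,0,45.5,2,-21.5,0,0.058,0,46.5,2,-18.5,0,0.058,0,47.5,2,-16,0,0.058,0,48.5,2,-13,0,0.058,0])

```text
time_s: 2.02
position: [0.4198, -0.2115, 0.2492]
tool_rot: [[0.281, -0.0, 0.96], [-0.96, 0.0, 0.281], [-0.0, -1.0, -0.0]]
ft_force: [1.3, 1.0, 0.3]
grip_width: 0.0849
```

```bash
cat >> h.py <<'E'
def wsnap(fn):
    s=env.observe(); d=snap('wrist',fn); M=d['mount']
    Rt=s['tool_rot']; A=Rt@M[:3,:3]; c=Rt@M[:3,3]+s['position']
    d['R']=A.T; d['t']=-A.T@c; np.savez('pics/'+fn+'.npz',**d); return d,s
E
python3 - <<'E'
from h import *
d,s=wsnap('wrist1'); P=pts(d); x,y,z=P[...,0],P[...,1],P[...,2]
hsv=cv2.cvtColor(d['pixels'],cv2.COLOR_RGB2HSV)
print(s['position'],'table',np.median(z[(x>.36)&(x<.4)&(y>-.32)&(y<-.22)&(z<.03)]))
m=(x>.38)&(x<.48)&(y>-.37)&(y<-.18)&(z>.055)&(z<.075)&(hsv[...,1]>60)
print(m.sum(),np.median(z[m]),rect(P[m][:,:2]))
E
```

```text
[ 0.41982541 -0.21152227  0.24917109] table -9.118260386359522e-05
2835 0.06589992203469315 (array([ 436.4, -273.9]), array([ 17.3, 149.8]), 106.56)
```

View pics/wrist1.png

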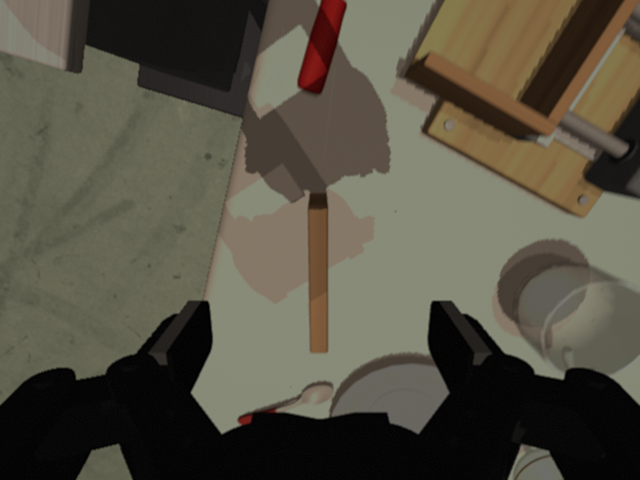

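The board stands vertical in the image at u=318, v 195–352, and it measures 17.3×149.8 mm with its top at z=0.066, which fits the given sizes. I'll check the mug and plate clearance, then hover lower with the hand half open.

Run:
```python
from h import *
for n in ('scene','side'):
    d=np.load(f'pics/{n}0.npz');P=pts(d);x,y,z=P[...,0],P[...,1],P[...,2]
    q=P[(x>.46)&(x<.75)&(y>-.33)&(y<-.14)&(z>.03)&(z<.095)]; print(n,len(q),np.percentile(q,[1,99],axis=0))
    q=P[(x>.44)&(x<.75)&(y>-.5)&(y<-.3)&(z>.006)&(z<.03)]; print(n,len(q),np.percentile(q,[1,99],axis=0))
```

```text
scene 1268 [[ 0.63590759 -0.30919059  0.03079068]
 [ 0.74193286 -0.19137864  0.08804897]]
scene 1657 [[ 0.44131326 -0.49869918  0.00608658]
 [ 0.73137884 -0.32425302  0.02680406]]
side 1011 [[ 0.63519792 -0.30742952  0.03037321]
 [ 0.74508459 -0.18973789  0.0896909 ]]
side 1291 [[ 0.44181386 -0.49870527  0.00604726]
 [ 0.73587068 -0.31781149  0.02719065]]
```

Emit:
move_arm(targets=[13,25,-0.3,0,-0.0045,0,13,25,-0.3,0,0,0,13,25,-0.3,0,0,0,13,25,-0.3,0,0,0,12.5,20,-0.3,0,0,0], hand=0.2)

```text
time_s: 2.7
position: [0.437, -0.2722, 0.1281]
tool_rot: [[0.287, -0.001, 0.958], [-0.958, 0.001, 0.287], [-0.001, -1.0, -0.001]]
ft_force: [-0.5, 0.0, -0.0]
grip_width: 0.0511
```

Run:
```python
from h import *
d,s=wsnap('wrist2'); P=pts(d); x,y,z=P[...,0],P[...,1],P[...,2]
hsv=cv2.cvtColor(d['pixels'],cv2.COLOR_RGB2HSV)
m=(x>.38)&(x<.48)&(y>-.37)&(y<-.18)&(z>.06)&(z<.072)&(hsv[...,1]>60)
print(m.sum(),np.median(z[m]),rect(P[m][:,:2]))
s=env.observe();print(s['position'],np.degrees(np.arctan2(s['tool_rot'][1,2],s['tool_rot'][0,2])))
```

```text
7732 0.06592994438508219 (array([ 436.9, -274.3]), array([ 18.1, 149. ]), 106.69)
[ 0.43661277 -0.27291437  0.12599818] 16.65808292447524
```

View pics/wrist2.png

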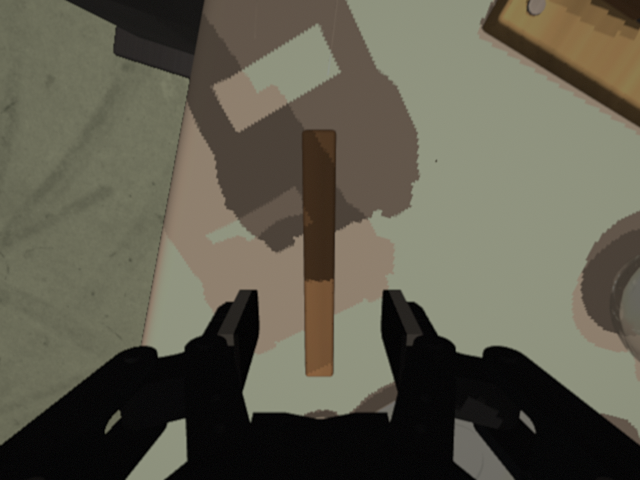

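The board lies centred between the fingers (u≈319) and parallel to the pads. Going down about 93 mm, then closing.

Emit:
move_arm(targets=[0.5,22,0,0,0,0,0.5,22,0,0,0,0,0,22,0,0,0,0,0,20,0,0,0,0,0,6,0,0,0,0])

```text
time_s: 3.38
position: [0.4371, -0.2726, 0.0368]
tool_rot: [[0.287, -0.001, 0.958], [-0.958, 0.001, 0.287], [-0.002, -1.0, -0.001]]
ft_force: [-0.4, -0.9, 0.8]
grip_width: 0.0512
```

Emit:
move_arm(targets=[0,0,0,0,0,0,0,0,0,0,0,0,0,0,0,0,0,0,0,0,0,0,0,0,0,0,0,0,0,0], hand=-1, squeeze=80)

```text
time_s: 4.0
position: [0.4377, -0.2733, 0.0382]
tool_rot: [[0.287, 0.001, 0.958], [-0.958, -0.001, 0.287], [0.001, -1.0, 0.001]]
ft_force: [-0.4, 0.6, 5.3]
grip_width: 0.0168
```

Emit:
move_arm(targets=[0,-5,0,0,0,0,0,-20,0,0,0,0,0,-20,0,0,0,0,0,-20,0,0,0,0,0,-15,0,0,0,0])

```text
time_s: 4.62
position: [0.4373, -0.273, 0.1183]
tool_rot: [[0.287, 0.0, 0.958], [-0.958, -0.0, 0.287], [0.0, -1.0, 0.0]]
ft_force: [1.0, 0.2, -1.7]
grip_width: 0.0171
```

Run:
```python
from h import *
np.set_printoptions(suppress=True,precision=4)
d,s=wsnap('wrist3');s=env.observe();p=s['position'];print(p,s['ft_force'],s['grip_width'],s['tool_rot'])
P=pts(d); Q=(P-p)@s['tool_rot']  # tool coords
hsv=cv2.cvtColor(d['pixels'],cv2.COLOR_RGB2HSV)
m=(abs(Q[...,2])<.02)&(abs(Q[...,0])<.09)&(Q[...,1]>-.045)&(Q[...,1]<-.015)&(hsv[...,1]>60)
q=Q[m]; print(m.sum(),np.percentile(q,[1,50,99],axis=0),rect(q[:,[0,2]]))
# top-plane tilt
A=np.c_[q[:,0],q[:,2],np.ones(len(q))]; print(np.linalg.lstsq(A,q[:,1],rcond=None)[0])
plan(p,s['tool_rot'],(.40,-.14,.13),Rd(3),5)
print(plan(p,s['tool_rot'],(.40,-.14,.13),Rd(3),5)); print(plan((.40,-.14,.13),Rd(3),(.399,.008,.13),Rd(-10.4),5))
```

```text
[ 0.4379 -0.2735  0.1198] [ 1.4936 -0.4806  1.1566] 0.017271046788123277 [[ 0.2875  0.0022  0.9578]
 [-0.9578 -0.0023  0.2875]
 [ 0.0028 -1.      0.0014]]
17253 [[-0.0735 -0.0411 -0.0129]
 [-0.0319 -0.0264 -0.0004]
 [ 0.0224 -0.0243  0.0136]] (array([-24.7,  -0. ]), array([40. , 99.4]), 179.94)
[-0.0078 -0.005  -0.027 ]
[[-27.7435  -2.107    0.4204  -0.0004   0.0478   0.0005]
 [-27.733   -2.0925  -0.9076  -0.0004   0.0478   0.0005]
 [-27.6589  -2.0775  -2.2337  -0.0004   0.0478   0.0005]
 [-27.5215  -2.0621  -3.5546  -0.0004   0.0478   0.0005]
 [-27.321   -2.0464  -4.8675  -0.0004   0.0478   0.0005]]
[[-29.5699   0.       1.3494   0.       0.0468   0.    ]
 [-29.6007   0.      -0.0347   0.       0.0468   0.    ]
 [-29.5667   0.      -1.4187   0.       0.0468   0.    ]
 [-29.468    0.      -2.7996   0.       0.0468   0.    ]
 [-29.3049   0.      -4.1744   0.       0.0468   0.    ]]
```

View pics/wrist3.png

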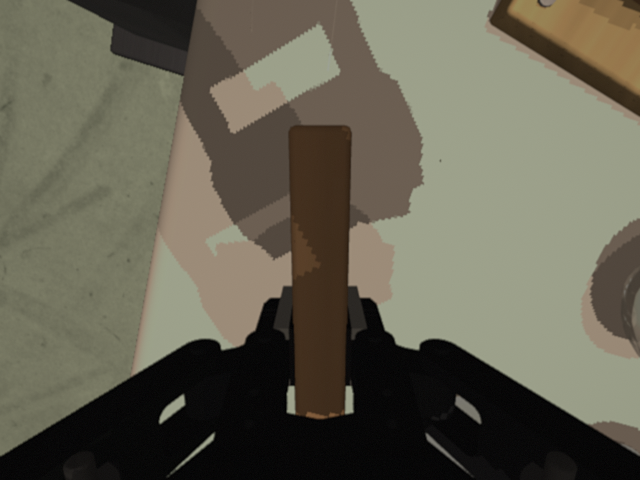

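The board is held centred, with its visible end at v=127 and its top about 27 mm above the TCP. Carrying it to the standoff in front of the drawer.

Emit:
move_arm(targets=[-27.5,-2,0.5,0,0.048,0,-27.5,-2,-1,0,0.048,0,-27.5,-2,-2,0,0.048,0,-27.5,-2,-3.5,0,0.048,0,-27.5,-2,-5,0,0.048,0])

```text
time_s: 5.3
position: [0.3993, -0.139, 0.1271]
tool_rot: [[0.05, -0.0, 0.999], [-0.999, 0.0, 0.05], [-0.0, -1.0, -0.0]]
ft_force: [-0.2, 0.1, -1.7]
grip_width: 0.0169
```

Emit:
move_arm(targets=[-29.5,0,1.5,0,0.047,0,-29.5,0,0,0,0.047,0,-29.5,0,-1.5,0,0.047,0,-29.5,0,-3,0,0.047,0,-29.5,0,-4,0,0.047,0])

```text
time_s: 5.92
position: [0.3989, 0.009, 0.1272]
tool_rot: [[-0.184, -0.0, 0.983], [-0.983, 0.0, -0.184], [-0.0, -1.0, -0.0]]
ft_force: [-0.1, 0.0, -1.5]
grip_width: 0.0168
```

Run:
```python
from h import *
np.set_printoptions(suppress=True,precision=4)
d,s=wsnap('wrist4');s=env.observe();p=s['position'];print(p,s['ft_force'],s['tool_rot'],np.degrees(np.arctan2(s['tool_rot'][1,2],s['tool_rot'][0,2])))
P=pts(d); x,y,z=P[...,0],P[...,1],P[...,2]
Q=(P-p)@s['tool_rot']; hsv=cv2.cvtColor(d['pixels'],cv2.COLOR_RGB2HSV)
m=(x>.44)&(x<.64)&(y>-.13)&(y<.09)&(z>.094)&(z<.106)&(hsv[...,1]>60)
print(m.sum(),np.median(z[m]),P[m].min(0),P[m].max(0),rect(P[m][:,:2]))
snap('scene','scene4');snap('side','side4')
```

```text
[0.3981 0.0115 0.1271] [-2.6685  0.7128 -1.6118] [[-0.185  -0.0011  0.9827]
 [-0.9827  0.0015 -0.185 ]
 [-0.0012 -1.     -0.0014]] -10.659628836225618
5791 0.10004623961684646 [ 0.4576 -0.0954  0.094 ] [0.5568 0.0693 0.1027] (array([519.3, -13.5]), array([100.3, 150.2]), 79.67)
```

View pics/wrist4.png

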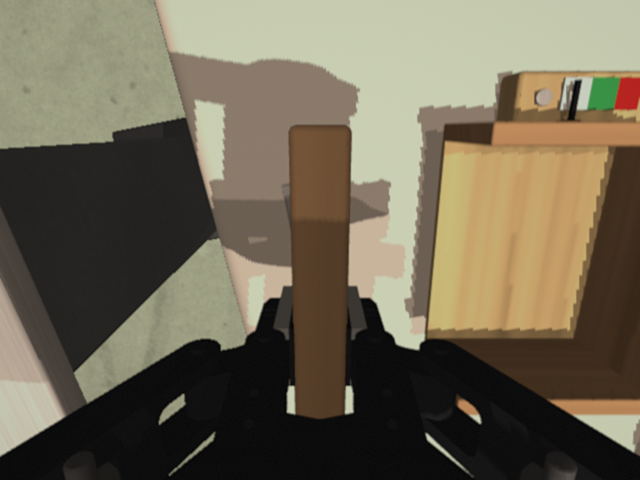

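View pics/scene4.png

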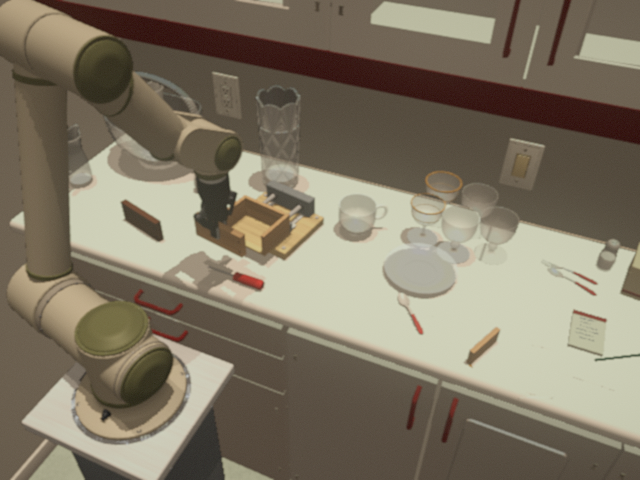

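View pics/side4.png

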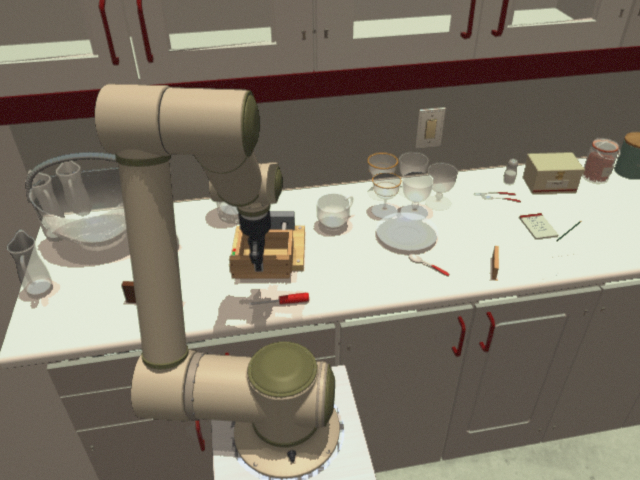

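The board hangs in front of the mouth. In the wrist view its end is at (320,127), the drawer side-wall rims are at v≈133 and v≈406, and the pointer is at (573,100) in white. Now fitting the rims and the board in tool coordinates.

Run:
```python
from h import *
np.set_printoptions(suppress=True,precision=2)
d=dict(np.load('pics/wrist4.npz')); K=d['intrinsics'];M=d['mount']
z=d['z_map'];v,u=np.mgrid[0:480,0:640]
C=np.stack([(u-K[0,2])/K[0,0]*z,(v-K[1,2])/K[1,1]*z,z],-1); Q=(C@M[:3,:3].T+M[:3,3])*1000
hsv=cv2.cvtColor(d['pixels'],cv2.COLOR_RGB2HSV)
wood=(hsv[...,1]>60)
top=wood&(Q[...,1]>22)&(Q[...,1]<32)&(Q[...,2]>40)
print('rim y',np.median(Q[top][:,1]),top.sum())
for nm,sg in(('L',-1),('R',1)):
    m=top&(sg*Q[...,0]>50)&(abs(Q[...,1]-np.median(Q[top][:,1]))<1.5); q=Q[m]
    b=np.arange(q[:,2].min()//4*4,q[:,2].max(),4); o=[];i=[]
    for a in b:
        k=q[(q[:,2]>=a)&(q[:,2]<a+4)]
        if len(k)>8: o.append((a+2,(sg*k[:,0]).max()*sg));i.append((a+2,(sg*k[:,0]).min()*sg))
    o=np.array(o);i=np.array(i)
    print(nm,len(q),'z range',q[:,2].min(),q[:,2].max(),'y fit',np.polyfit(q[:,2],q[:,1],1),'outer',np.polyfit(o[:,0],o[:,1],1),'inner',np.polyfit(i[:,0],i[:,1],1)); print(o.T); print(i.T)
m=wood&(abs(Q[...,2])<14)&(Q[...,1]>-30)&(Q[...,1]<-24); q=Q[m]
print('board x',np.percentile(q[:,0],[0,1,50,100]),'z',np.percentile(q[:,2],[0,1,50,99,100]),'y',np.percentile(q[:,1],[1,50,99]))
b=np.arange(-72,-20,4)
e=np.array([(a,*np.percentile(q[(q[:,0]>=a)&(q[:,0]<a+4)][:,2],[2,98]), np.median(q[(q[:,0]>=a)&(q[:,0]<a+4)][:,1])) for a in b if ((q[:,0]>=a)&(q[:,0]<a+4)).sum()>10]); print(e)
```

```text
rim y 27.082803962129073 5606
L 3475 z range 71.99152263482094 136.384142780692 y fit [-0.   27.17] outer [  0.   -74.94] inner [  0.   -65.52]
[[ 74.    78.    82.    86.    90.    94.    98.   102.   106.   110.
  114.   118.   122.   126.   130.   134.  ]
 [-74.89 -74.89 -74.89 -74.88 -74.88 -74.88 -74.88 -74.88 -74.88 -74.87
  -74.87 -74.87 -74.86 -74.85 -74.86 -74.86]]
[[ 74.    78.    82.    86.    90.    94.    98.   102.   106.   110.
  114.   118.   122.   126.   130.   134.  ]
 [-65.46 -65.47 -65.47 -65.46 -65.46 -65.43 -65.44 -65.43 -65.44 -65.44
  -65.42 -65.45 -65.42 -65.46 -65.41 -65.41]]
R 1502 z range 72.66761919844886 170.98650410997848 y fit [-0.   27.36] outer [ 0.03 69.21] inner [-0.02 66.6 ]
[[ 74.    78.    82.   122.   126.   130.   134.   138.   142.   146.
  150.   154.   158.   162.   166.   170.  ]
 [ 70.37  73.76  74.3   66.76  69.11  71.41  73.88  74.    74.19  74.16
   73.96  73.79  74.54  74.54  74.84  74.28]]
[[ 74.    78.    82.   122.   126.   130.   134.   138.   142.   146.
  150.   154.   158.   162.   166.   170.  ]
 [ 64.01  64.93  67.79  64.15  63.68  63.8   64.16  64.11  63.81  63.96
   64.19  63.4   63.8   63.55  63.78  64.78]]
board x [-73.67 -73.11 -33.24  26.21] z [-10.43  -8.99  -0.17   8.4    9.28] y [-29.3  -27.84 -26.09]
[[-72.    -8.87   8.03 -27.92]
 [-68.    -8.76   8.14 -27.93]
 [-64.    -8.84   7.95 -27.86]
 [-60.    -8.86   8.26 -27.9 ]
 [-56.    -8.68   8.09 -27.9 ]
 [-52.    -8.83   8.22 -27.89]
 [-48.    -8.88   8.3  -27.89]
 [-44.    -8.66   8.08 -27.85]
 [-40.    -8.81   8.17 -27.81]
 [-36.    -8.82   8.26 -27.8 ]
 [-32.    -8.75   8.26 -27.86]
 [-28.    -8.73   8.07 -27.84]
 [-24.    -8.77   8.17 -27.82]]
```

Emit:
move_arm(targets=[-0.8,15,0,0,0,0,0,20,5,0,0,0,0,20,10,0,0,0,0,0,15,0,0,0,0,0,10,0,0,0])

```text
time_s: 6.7
position: [0.4393, 0.0006, 0.0721]
tool_rot: [[-0.183, -0.0, 0.983], [-0.983, -0.0, -0.183], [0.0, -1.0, -0.0]]
ft_force: [0.7, 0.4, -1.1]
grip_width: 0.0174
```

Emit:
move_arm(targets=[0,0,0,0,0,0,0,0,0,0,0,0,0,0,0,0,0,0,0,0,0,0,0,0,0,0,0,0,0,0])

```text
time_s: 7.32
position: [0.4385, 0.0016, 0.0724]
tool_rot: [[-0.182, 0.0, 0.983], [-0.983, -0.0, -0.182], [0.0, -1.0, 0.0]]
ft_force: [-0.6, -1.2, -0.4]
grip_width: 0.017
```

```bash
cat > fit.py <<'E'
from h import *
import sys
np.set_printoptions(suppress=True,precision=2)
fn=sys.argv[1]; d,s=wsnap(fn); s=env.observe(); print(s['position']*1000,s['ft_force'],s['time_s'])
K=d['intrinsics'];M=d['mount']
z=d['z_map'];v,u=np.mgrid[0:480,0:640]
C=np.stack([(u-K[0,2])/K[0,0]*z,(v-K[1,2])/K[1,1]*z,z],-1); Q=(C@M[:3,:3].T+M[:3,3])*1000
hsv=cv2.cvtColor(d['pixels'],cv2.COLOR_RGB2HSV); wood=(hsv[...,1]>60)
for nm,lo,hi in(('board',-11,11),('rim',float(sys.argv[2]),200)):
    m=wood&(abs(Q[...,1]+28)<6)&(Q[...,2]>lo)&(Q[...,2]<hi)&(Q[...,0]<-20)
    if nm=='rim': m&=Q[...,0]<-62
    q=Q[m]; print(nm,m.sum(),'y med',np.median(q[:,1]),'z',np.percentile(q[:,2],[0,1,99,100]),'x',np.percentile(q[:,0],[0,.5,2,100]))
    f=q[q[:,0]<-66]; 
    if nm=='rim':
        o=[(a+2,f[(f[:,2]>=a)&(f[:,2]<a+4)][:,0].min()) for a in np.arange(np.floor(f[:,2].min()),f[:,2].max()-4,4) if ((f[:,2]>=a)&(f[:,2]<a+4)).sum()>8]
        o=np.array(o);print('outer slope,mean',np.polyfit(o[:,0],o[:,1],1)[0],o[:,1].mean(),'y slope',np.polyfit(q[:,2],q[:,1],1))
m=wood&(Q[...,2]<11)&(Q[...,2]>-11)&(Q[...,0]<-60)&(Q[...,1]<45); print('board any-height min x',np.percentile(Q[m][:,0],[0,.5]))
E
python3 fit.py wrist5 14
```

```text
[438.57   1.57  72.36] [ 1.63 -0.88 -1.79] 7.375
board 10472 y med -27.8471834618374 z [-9.34 -9.06  8.48  8.84] x [-73.67 -73.64 -72.84 -20.  ]
rim 7711 y med -27.71080554676375 z [31.87 32.32 89.08 91.51] x [-75.06 -74.96 -74.94 -64.97]
outer slope,mean 0.0008852236364715128 -74.98123534385886 y slope [ -0.01 -27.17]
board any-height min x [-73.67 -73.66]
```

View pics/wrist5.png

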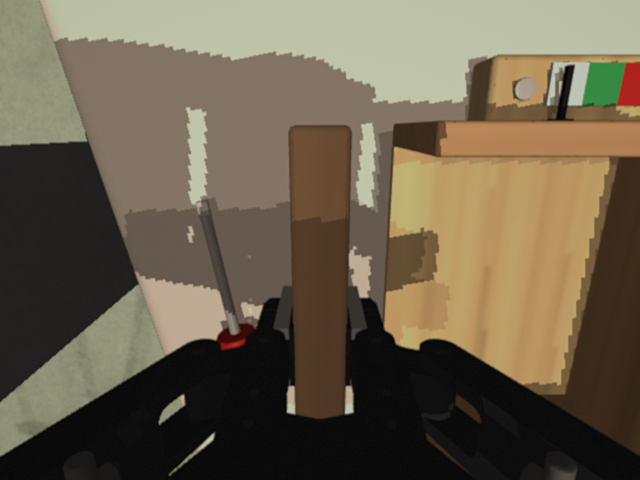

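Run:
```python
import numpy as np,cv2
np.set_printoptions(suppress=True,precision=2)
d=dict(np.load('pics/wrist5.npz'));K=d['intrinsics'];M=d['mount'];z=d['z_map'];v,u=np.mgrid[0:480,0:640]
C=np.stack([(u-K[0,2])/K[0,0]*z,(v-K[1,2])/K[1,1]*z,z],-1); Q=(C@M[:3,:3].T+M[:3,3])*1000
for U in(320,480,560):
  for V in range(118,132): print(U,V,Q[V,U],d['pixels'][V,U])
```

```text
320 118 [-78.06  71.6    0.07] [132 117 102]
320 119 [-77.55  71.65   0.07] [132 116 101]
320 120 [-77.08  73.46   0.07] [132 116 101]
320 121 [-76.53  71.41   0.07] [131 115 101]
320 122 [-76.02  71.24   0.07] [133 117 102]
320 123 [-75.52  72.31   0.07] [132 116 101]
320 124 [-75.01  72.5    0.07] [120 105  90]
320 125 [-73.66 -25.23  -0.14] [92 77 62]
320 126 [-73.37 -28.73  -0.15] [80 59 40]
320 127 [-73.11 -28.13  -0.14] [89 63 41]
320 128 [-72.85 -27.73  -0.14] [95 68 45]
320 129 [-72.58 -28.72  -0.15] [97 70 47]
320 130 [-72.31 -28.15  -0.14] [101  73  47]
320 131 [-72.04 -27.64  -0.14] [102  73  47]
480 118 [-77.53  52.41  77.36] [68 55 36]
480 119 [-77.06  52.2   77.33] [67 53 34]
480 120 [-74.96 -27.11  44.4 ] [82 61 40]
480 121 [-74.69 -27.    44.48] [123  88  57]
480 122 [-74.42 -27.62  44.25] [153 111  72]
480 123 [-74.14 -28.52  43.91] [171 124  81]
480 124 [-73.88 -28.28  44.04] [181 131  86]
480 125 [-73.62 -27.6   44.36] [185 134  88]
480 126 [-73.35 -28.54  44.  ] [185 134  88]
480 127 [-73.09 -27.4   44.51] [185 134  89]
480 128 [-72.82 -27.16  44.64] [185 135  89]
480 129 [-72.56 -27.83  44.4 ] [185 135  89]
480 130 [-72.29 -27.51  44.56] [184 134  88]
480 131 [-72.03 -28.95  43.99] [185 134  88]
560 118 [-77.1   36.51 106.17] [ 8  9 10]
560 119 [-76.71  37.85 107.08] [21 17 15]
560 120 [-74.92 -28.48  65.83] [67 48 32]
560 121 [-74.66 -28.33  65.98] [121  88  57]
560 122 [-74.4  -27.97  66.25] [152 110  72]
560 123 [-74.13 -28.22  66.14] [169 123  80]
560 124 [-73.88 -27.46  66.67] [178 129  85]
560 125 [-73.6  -28.49  66.07] [182 132  87]
560 126 [-73.34 -27.68  66.63] [183 133  87]
560 127 [-73.08 -28.55  66.14] [183 133  87]
560 128 [-72.81 -27.41  66.9 ] [183 133  87]
560 129 [-72.54 -27.31  67.01] [182 132  86]
560 130 [-72.28 -27.38  67.01] [183 133  87]
560 131 [-72.01 -27.5   66.99] [182 133  87]
```

The board end is 5 px (1.3 mm) short of the drawer's +y edge, while the height and yaw agree. I'll shift sideways, close most of the gap, and look again.

Emit:
move_arm(targets=[-1.3,0,3,0,0,0,0,0,5,0,0,0,0,0,5,0,0,0,0,0,3,0,0,0,0,0,0,0,0,0])

```text
time_s: 8.0
position: [0.4548, -0.0002, 0.0723]
tool_rot: [[-0.183, 0.0, 0.983], [-0.983, -0.0, -0.183], [0.0, -1.0, 0.0]]
ft_force: [-0.6, 0.3, -1.5]
grip_width: 0.0171
```

```bash
python3 fit.py wrist6 11.5
cat > ed.py <<'E'
import numpy as np,sys
np.set_printoptions(suppress=True,precision=2)
d=dict(np.load(f'pics/{sys.argv[1]}.npz'));K=d['intrinsics'];M=d['mount'];z=d['z_map'];v,u=np.mgrid[0:480,0:640]
C=np.stack([(u-K[0,2])/K[0,0]*z,(v-K[1,2])/K[1,1]*z,z],-1); Q=(C@M[:3,:3].T+M[:3,3])*1000
for U in map(int,sys.argv[2:]):
  k=np.where(abs(Q[90:180,U,1]+28)<6)[0][0]+90
  print(U,k,Q[k,U],d['pixels'][k,U],np.median(Q[k:k+15,U,1]),np.median(Q[k:k+15,U,2]))
E
python3 ed.py wrist6 300 320 340 440 480 520 560
```

```text
[454.58  -0.13  72.26] [-0.42 -1.4  -1.77] 8.05
board 10445 y med -27.864429558822735 z [-9.36 -9.05  8.48  8.78] x [-73.67 -73.59 -72.84 -20.01]
rim 9485 y med -27.875177211173316 z [15.86 16.24 88.96 91.14] x [-73.67 -73.63 -73.61 -63.92]
outer slope,mean 0.0006273855033925205 -73.63152161693426 y slope [ -0.   -27.65]
board any-height min x [-73.67 -73.66]
300 125 [-73.66 -26.52  -5.76] [97 79 64] -28.03222092188866 -5.720668611235023
320 125 [-73.65 -27.35  -0.14] [95 78 64] -27.715119779716233 -0.14368925955183653
340 125 [-73.66 -25.96   5.51] [94 77 63] -28.030495601996357 5.4380482403668315
440 125 [-73.64 -26.62  33.54] [76 56 37] -27.620234539513053 33.483203926148015
480 125 [-73.62 -28.25  44.09] [112  85  55] -28.091932893138466 44.33904019639183
520 125 [-73.61 -27.95  55.31] [90 65 42] -27.880351500282842 55.63003791745438
560 125 [-73.61 -28.01  66.37] [115  87  57] -28.023640890734487 66.5605128409286
```

The board is now flush with the drawer edge (both at -73.65 mm), the heights are equal, the yaw agrees, and the gap is 7 mm. Pushing about 26 mm in all.

Emit:
move_arm(targets=[0,0,3,0,0,0,0,0,3,0,0,0,0,0,3,0,0,0,0,0,3,0,0,0,0,0,3,0,0,0])

```text
time_s: 8.68
position: [0.4691, -0.0028, 0.0722]
tool_rot: [[-0.182, -0.001, 0.983], [-0.983, 0.0, -0.182], [0.0, -1.0, -0.001]]
ft_force: [-3.1, -0.0, -0.4]
grip_width: 0.0171
```

Emit:
move_arm(targets=[0,0,3,0,0,0,0,0,3,0,0,0,0,0,3,0,0,0,0,0,2,0,0,0,0,0,0,0,0,0])

```text
time_s: 9.3
position: [0.4792, -0.0046, 0.0721]
tool_rot: [[-0.182, -0.003, 0.983], [-0.983, 0.0, -0.182], [0.0, -1.0, -0.003]]
ft_force: [-7.7, -0.2, 2.1]
grip_width: 0.0172
```

```bash
python3 fit.py wrist7 11; python3 ed.py wrist7 300 320 340 400 440 480 520 ; python3 -c "
from h import *
for n in ('scene','side'):
    d=snap(n,n+'7')
u,v=200,170
im=np.load('pics/scene7.npz')['pixels'][150:270,180:340,::-1];cv2.imwrite('pics/scene7z.png',cv2.resize(im,(800,600),interpolation=2))
im=np.load('pics/side7.npz')['pixels'][190:310,200:360,::-1];cv2.imwrite('pics/side7z.png',cv2.resize(im,(800,600),interpolation=2))
"
```

```text
[479.1   -4.64  72.14] [-7.91  0.81  2.09] 9.35
board 10783 y med -27.851778031564994 z [-9.39 -9.06 10.18 11.  ] x [-73.69 -73.65 -72.85 -20.  ]
rim 10303 y med -28.126338483095328 z [11.02 11.81 88.71 90.8 ] x [-73.65 -73.63 -73.61 -63.62]
outer slope,mean 0.0005302660944642666 -73.63115295805552 y slope [ -0.   -27.91]
board any-height min x [-73.77 -73.66]
300 125 [-73.65 -27.24  -5.72] [97 79 64] -27.845845597854662 -5.720620305422783
320 125 [-73.65 -27.15  -0.14] [95 78 64] -27.47010783353179 -0.1434542004262758
340 125 [-73.65 -26.87   5.46] [94 78 63] -27.814845681729413 5.429800275355365
400 125 [-73.64 -26.43  22.35] [91 70 45] -27.959874038988474 22.126733967623764
440 125 [-73.63 -27.33  33.31] [97 75 48] -27.859434761068517 33.32287310825694
480 125 [-73.63 -27.09  44.57] [105  80  52] -28.39725716596983 44.337753381982516
520 125 [-73.63 -26.64  55.99] [86 64 41] -27.861177785707888 55.60212572745027
```

View pics/wrist7.png

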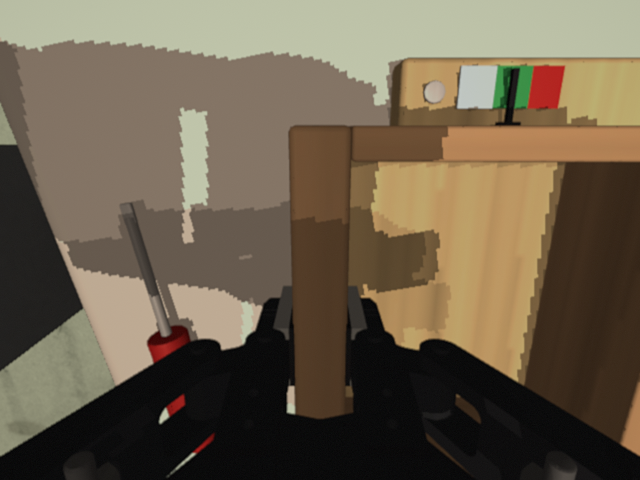

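View pics/side7z.png

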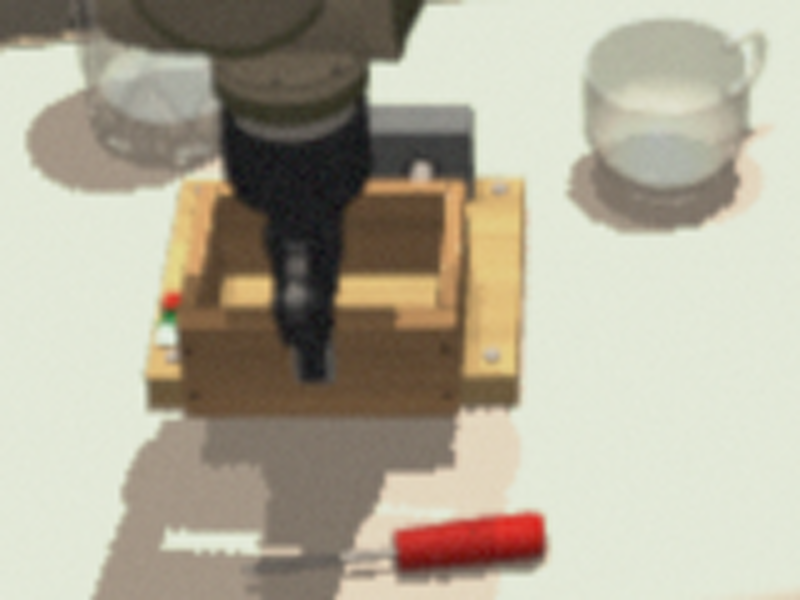

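View pics/scene7z.png

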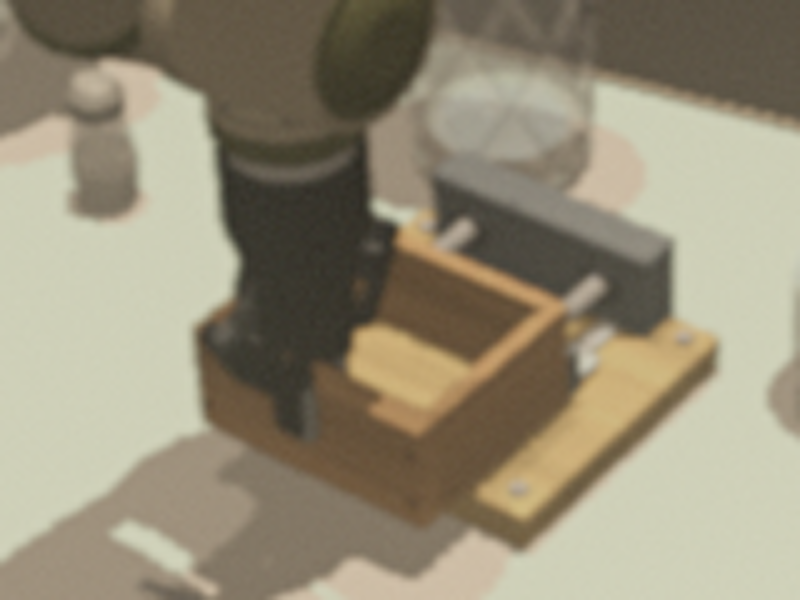

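The pointer is at (512,95) in green (494–531). The front sits flush in all three views, and both the force (~8 N) and the travel (~18 mm) agree. I'll hold still to confirm it's steady.

Emit:
move_arm(targets=[0,0,1,0,0,0,0,0,0,0,0,0,0,0,0,0,0,0,0,0,0,0,0,0,0,0,0,0,0,0])

```text
time_s: 10.07
position: [0.4799, -0.0048, 0.0722]
tool_rot: [[-0.182, -0.003, 0.983], [-0.983, 0.001, -0.182], [0.0, -1.0, -0.003]]
ft_force: [-8.8, 0.7, 3.7]
grip_width: 0.0174
```

```bash
python3 fit.py wrist8 11; python3 ed.py wrist8 320 400 480
python3 - <<'E'
from h import *
for n in('scene','side'):
    d=snap(n,n+'8');P=pts(d);x,y,z=P[...,0],P[...,1],P[...,2]
    hsv=cv2.cvtColor(d['pixels'],cv2.COLOR_RGB2HSV);w=(hsv[...,0]<25)&(hsv[...,1]>60)
    m=(x>.39)&(x<.5)&(y>.2)&(y<.38)&(z>.061)&(z<.075)&w
    print(n,'dark',m.sum(),rect(P[m][:,:2]) if m.sum()>5 else None)
E
```

```text
[479.93  -4.77  72.14] [-8.22  1.08  3.05] 10.125
board 10763 y med -27.83566489914402 z [-9.38 -9.07 10.19 11.  ] x [-73.67 -73.65 -72.85 -20.  ]
rim 10320 y med -28.129552302971028 z [11.   11.84 88.74 91.41] x [-73.65 -73.63 -73.61 -63.61]
outer slope,mean 0.0005252936975424521 -73.62919827973879 y slope [ -0.   -27.94]
board any-height min x [-73.73 -73.66]
320 125 [-73.66 -25.73  -0.14] [95 79 64] -27.572860051605875 -0.14372272211319229
400 125 [-73.64 -26.97  22.23] [94 73 47] -28.242269425619345 22.107998965934883
480 125 [-73.63 -27.01  44.61] [107  82  54] -28.140491558986692 44.35416823399229
scene dark 210 (array([445. , 291.7]), array([ 19.2, 152.4]), 73.61)
side dark 105 (array([461.1, 338.9]), array([22.4, 52.4]), 74.45)
```

View pics/wrist8.png

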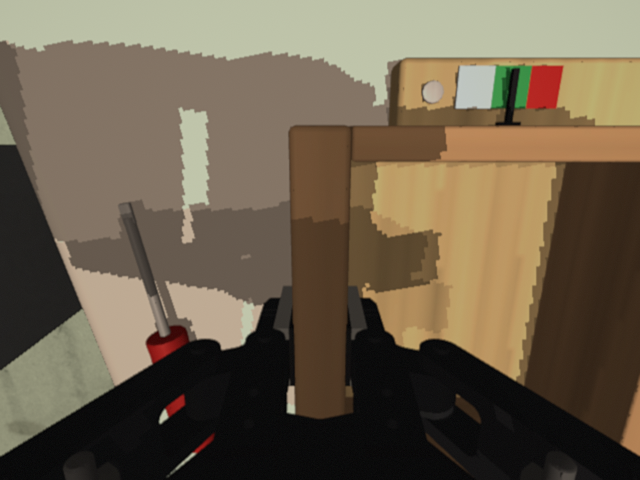

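It's steady: the pointer is at (511,95) in mid-green, the edges line up, and the dark front hasn't moved. Handing in.

```bash
python3 -c "
from rig import env
print(env.close_job())"
```

```text
the job is handed in; nothing more can be done
None
```

The larger light front is pressed squarely against the drawer with the pointer in the middle of the green zone. I handed the job in at about 10 s with the arm still holding and pushing.

- **Fit:** the last wrist view put the front's visible end within about 0.1 mm of the drawer's side. The top edges agreed to about 0.3 mm and the yaw to about 0.05°. The far (-y) end was hidden behind the gripper, so I checked it only by eye in the fixed cameras, where it looked flush.
- **Push:** about 8.5 N and 18 to 19 mm of sled travel, which agree with each other and with the pointer. The sled never came near its stop.
- **Bystanders:** the scene camera put the dark front where it was before. The side camera's reading of it differed because the arm hid part of it. The screwdriver, salt shaker and mug were never touched, by eye only. I measured only the mug, and that was before the moves.
- **Small disagreements:** an upward reading of about 3 N and a pitch of about 0.2° while pushing, which I left alone. One sideways correction of 0.8 mm didn't show up in the next picture, so I measured again and corrected by 1.3 mm before contact.

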